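# Lock the model transport case

## Task

Lock the model transport case by pushing only, with a fingertip: turn the slotted round disc on its lid by its peg, whichever way you like, until the slot lines up with the sliding bar, then push the bar by its upright post straight through the slot until it is fully home in the keeper beyond. Do not force the bar against a disc that is not lined up, do not lift the disc on its spindle, leave the two little models and the jar standing on the lid where they are, and move clear at the end.

Things in the scene. Friction and masses are not known exactly. Their poses are not given: they have to be found in the camera images.
- case: Closed plywood case fixed to the table, lid top 60 mm above it. Origin: on the table right under the disc's axis; z up. Lid: x = -150 to +150, y = -170 to +230 mm. The lock lies along the case's y axis at x = 0: keeper, disc (at 0), guide, then the bar drawn back in its low bed (y = 59 to 199 mm, 44 mm wide). The bar is pushed towards -y.
- disc_centre (a point): Centre of the disc's top face, 90 mm above the table, on its vertical axis; x points to the peg, y along the slot. Steel disc 76 mm across, 26 mm high, cut right across by an open-topped slot 22 mm wide, 20 mm deep: two half-moons on a base. Slight friction (about 2 N at the peg); stays where it is left.
- peg_top (a point): Centre of the top end of the disc's only peg: plain upright steel peg, 11 mm diameter, 36 mm tall, foot 90 mm and top 126 mm above the table, 28 mm from the disc's axis in the middle of one half-moon (square to the slot). Push it sideways to turn the disc.
- disc (a joint): Turn of the disc (rad), counter-clockwise from above positive. 0: the peg lies towards the case's +x; pi/2: towards the case's +y. The slot is in line with the bar at 0 and equally at pi (3.14): either will do. Stops at -0.3 and 3.44. It starts between about 0.55 and 2.6.
- disc_lift (a joint): How far the disc has been lifted on its spindle (m): 0 resting under its own weight (0.4 kg), 0.020 at the top. To be left at rest.
- post_top (a point): Centre of the top end of the bar's post: upright dark steel, 12 mm diameter, foot 88 mm, top 124 mm above the table. Push it from its case +y side towards -y. The flat bar under it is 16 mm wide, 16 mm high, 140 mm long, top 88 mm above the table; its tapered nose lies 130 mm ahead (-y) of the post's axis, its tail 10 mm behind.
- bar (a joint): Slide of the bar (m) towards the case's -y: 0 drawn back (post axis at case y = 182 mm, nose 14 mm short of the disc), 0.120 home at its stop (post at y = 62 mm, almost at the guide; nose 20 mm into the keeper). It starts at 0 to 0.010. Friction about 1.2 N, stays put. The disc blocks it at about 0.014 unless lined up; within about 0.15 rad the nose turns the disc the rest of the way.
- guide_top (a point): Centre of the top of the guide, a fixed steel bridge over the bar between disc and post: 34 mm (case x) by 10 mm, top 96 mm above the table, at case y = 42 to 52 mm.
- keeper_top (a point): Centre of the top of the keeper, a fixed steel bridge beyond the disc which receives the nose: 34 mm (case x) by 22 mm, top 95 mm above the table, at case y = -70 to -48 mm.
- tower: Little wooden tower model, 34 x 34 x 78 mm, loose on the lid; origin at the centre of its underside. It stands about 110 mm to one side (case x) of the lock. Leave it alone.
- house: Little white house model with a cardboard gable roof, 50 x 39 x 44 mm, loose on the lid; origin at the centre of its underside. It stands about 110 mm to the other side of the lock. Leave it alone.
- jar: Small lidded jar, 40 mm diameter, 58 mm tall, loose on the lid at about case x = 108 mm, y = 150 mm; origin at the centre of its underside. Leave it alone.

How it is judged:
By the outcome, as a careful person would: the job done as asked, in the order asked, and still so for the second after the job is handed in, with the robot touching nothing.
It also fails if it takes over 51 s, if anything falls off the work surface, if the arm or the gripper's body presses on something with over 40 N, if the wrist force passes 120 N, or if a joint passes its speed limit or range.

## Robot

A 6-joint arm with a two-finger parallel gripper is mounted at the origin on the work surface. World frame = base frame: x ahead of the robot, y to its left, z up, the work surface at z = 0. Lengths are in mm, angles in rad, forces in N, time in s.
With the tool pointing down it reaches from about 350 to 975 mm from the base axis. Payload 7.1 kg.
Tool frame: the origin (TCP) lies at the very end of the fingers, on their centre line; the grasp point (between the pads) lies 19 mm behind it; z points along the fingers, x is the direction in which the jaws open and shut, and the axes are right-handed (so a half turn about z gives the same grasp; the last joint's range is limited). The gripper opens to 88 mm and grips with 3 to 60 N. Pads are 20 mm wide; open, the fingers measure 115 mm over their backs; the gripper's body (75 mm by 178 mm) begins 61 mm behind the grasp point.
Start: joints at [1.191, 0.423, 1.63, -0, 1.089, -0.019], TCP at [220.607, 584.754, 222.675] pointing down, gripper open.
Joint ranges: [-3, 3], [-0.9, 2.11], [0.09, 2.58], [-1.31, 4.45], [0.11, 2.69], [-2.54, 2.54]. Speed limits (rad/s): [2.39, 2.39, 3.01, 3.14, 3.14, 3.14].

## Interface

Orientations are given as a rotation vector (axis times angle).
In Python, from workcell import ctrl gives the robot as it stands. The module is installed in compiled form; this text tells all that it offers.
- The arm moves only by the tool move_arm, never from a script. Its argument "motion" is a list of rows, each a list of 2 entries, a list of its own where there are three numbers: the shift along the tool's x, y, z normalised to -1 to 1, where 1 is 150 mm, then the turn, a rotation vector about the tool's x, y, z normalised to -1 to 1, where 1 is 60 degrees. In form: [[[x, y, z], [rx, ry, rz]], ...]. A call has exactly 5 rows; each row is the pose to reach, as a shift and turn from the pose commanded when the call began, along the tool's axes at that moment; what a row does not reach only later rows make up. A row lasts 1/8 s, in which the tool goes at most 62.5 mm and 10.7 degrees, less where a joint would pass 70% of its speed; a pose out of reach is approached as far as the arm can. A call with a number of a shift or a turn outside -1 to 1 is refused whole. A call with a gripper value outside its range is refused whole. "gripper" is the opening, from 0 (shut) to 1 (fully open), set as the call begins (left out, the last holds). The fingers move at their own pace and stop on an object; the grip force is fixed at half the most. Time passes only in rows, so rows that repeat a pose let the fingers close, or fill a call up. It gives the time, the measured TCP pose, the force and the opening at its end, in the units of the state.
- ctrl.get_obs(): the state, without advancing time (a new reading comes with each control period).
- ctrl.get_image(name): name is "scene" or "top" or "wrist"; returns a dict with "pixels" (384x512x3 uint8, red, green, blue), "camera_matrix" (3x3 intrinsics, pixels), "R" (3x3) and "t" (3): a world point X has camera coordinates R X + t; the wrist camera has in their place "mount" (4x4, takes a point from camera to tool coordinates, whose origin is the TCP and whose axes are the tool frame's). Camera axes: x right, y down, z forward; pixel columns grow to the right and rows downward; lengths in mm; the calibration is good to about 2 mm. A picture is of the moment at which its call begins: read the wrist's pose just before it. There is no depth.
- ctrl.close_job(): hands the job in, once; it reports no verdict.
Trained networks look in the newest picture that a camera, given by its name, has taken for a name from the list of things; names that differ only in an ending like _2 or _b are one class to them, and where a whole thing is asked for, a point or a joint stands for the part that bears it (a point fixed in the world has none). Each returns a list of dicts, best first, with "p" (0 to 1); they miss things now and then, are a little off and sometimes report something else, mostly with a low value. They report only what shows in the picture. A call takes as long as a camera call.
- ctrl.boxes_of(camera, name): "location" ([x, y, z] in mm, in world coordinates, good to about 4 mm: the middle of the surface that is visible of it).
- ctrl.regions_of(camera, name): "mask" (384x512 bool, what is visible of it).
- ctrl.pinpoint(camera, name): "location" ([x, y, z] in mm, in world coordinates, good to about 4 mm: a listed point, or the origin of a listed thing).
The state is a dict: "t": time; "qpos": joint angles; "qvel": joint speeds; "joint_torque": joint torques, N m; "ee_pos": TCP position; "orientation": TCP orientation; "ft_force": force on the tool from outside, world axes, zero at the start; "moment": the same for the moment, N m; "width": finger opening in mm.
Only numpy, scipy, OpenCV 4.12 (cv2) and the standard library are available. Lean on these libraries where they do the work, as an engineer would, in place of code of your own. Each camera call takes 0.05 s, during which the arm holds its last target.

## Working session

There is one attempt and no reset: what is moved stays moved. The work goes in short steps, Python scripts to look and compute and a tool call to move; the robot and the scene stay as the last step left them, time stands still between calls to the robot, and variables do not carry over. Pictures are saved under pics/ and viewed, and the job is handed in when it is done.

Besides the shell and the picture viewer there is one more tool, called after ">>>" by a JSON object that holds its "fn" and its "kwargs", one argument or row to a line. move_arm: Moves the arm, as the interface text tells. Its arguments: {"type":"object","properties":{"motion":{"type":"array","items":{"type":"array"}},"gripper":{"type":"number"}},"required":["motion"]}

```bash
mkdir -p pics; cat > h.py <<'E'
import numpy as np, cv2
from workcell import ctrl
def snap(n,f):
    im=ctrl.get_image(n); cv2.imwrite('pics/'+f,im['pixels'][:,:,::-1]); return im
E
python3 - <<'E'
from h import *
o=ctrl.get_obs(); print({k:np.round(v,3) for k,v in o.items()})
for c in ['top','scene']:
    snap(c,c+'1.png')
    for n in ['case','disc_centre','peg_top','post_top','guide_top','keeper_top','tower','house','jar']:
        r=ctrl.pinpoint(c,n)
        print(c,n,[(np.round(d['location'],1),round(d['p'],2)) for d in r[:2]])
E
```

```text
{'t': np.float64(0.0), 'qpos': array([ 1.191,  0.424,  1.631, -0.   ,  1.089, -0.019]), 'qvel': array([-0.001, -0.002,  0.001,  0.   ,  0.   , -0.002]), 'joint_torque': array([ 0.0000e+00, -5.4460e+01, -2.7367e+01,  6.4000e-02,  2.2000e-02,
       -0.0000e+00]), 'ee_pos': array([220.407, 584.257, 221.891]), 'orientation': array([ 2.583e+00,  1.786e+00, -2.000e-03]), 'ft_force': array([-0.078,  0.629,  0.485]), 'moment': array([ 0.014, -0.058, -0.02 ]), 'width': np.float64(87.527)}
top case [(array([551. , -20. ,   0.6]), 0.85)]
top disc_centre [(array([545.1, -19.9,  91.9]), 0.66)]
top peg_top [(array([529.9,   5.5, 127.9]), 0.85)]
top post_top [(array([580.3, 148.9, 129. ]), 0.81), (array([543.6, -20.1,  89.4]), 0.42)]
top guide_top [(array([557.5,  27.7,  94.3]), 0.85)]
top keeper_top [(array([532.2, -80.7,  96.5]), 0.69), (array([579. , 146. , 125.2]), 0.37)]
top tower [(array([427.5, -25.3,  55. ]), 0.58)]
top house [(array([ 636.7, -123.1,   58.8]), 0.66)]
top jar [(array([680.1, 127.3,  61.6]), 0.65)]
scene case [(array([541.1, -19. ,   2.5]), 0.76)]
scene disc_centre [(array([546.4, -18.3,  91.8]), 0.62), (array([529.2,   5.2, 127.8]), 0.62)]
scene peg_top [(array([530.1,   5.6, 125.5]), 0.94)]
scene post_top [(array([581.8, 147.2, 124.3]), 0.79)]
scene guide_top [(array([555.2,  26.3,  98.2]), 0.6)]
scene keeper_top [(array([536.5, -80.9,  94.7]), 0.93)]
scene tower []
scene house [(array([ 634.1, -127.8,   62.9]), 0.83)]
scene jar [(array([677.4, 131. ,  58.2]), 0.94)]
```

View pics/top1.png

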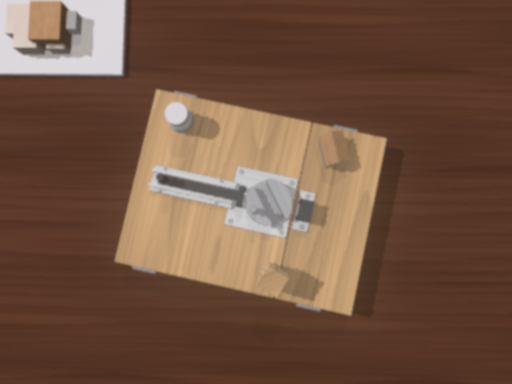

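View pics/scene1.png

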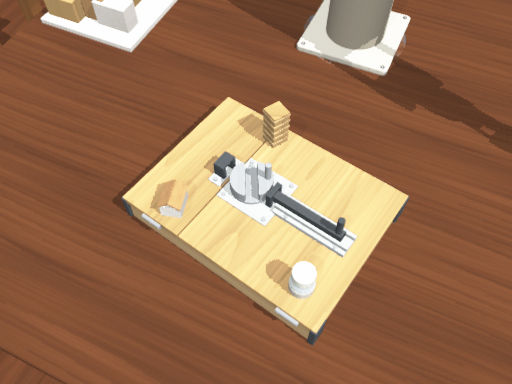

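```bash
python3 - <<'E'
from h import *
# fit case pose: points along line x=0
k=np.array([534.3,-80.8]);d=np.array([545.7,-19.1]);g=np.array([556.3,27]);p=np.array([581,148]);c=np.array([546,-19.5])
P=np.array([k,d,g,p]); m=P.mean(0); u=np.linalg.svd(P-m)[2][0]; u*=np.sign(u[1])
s=(P-m)@u; print('u',u,np.degrees(np.arctan2(u[1],u[0])))
nom=np.array([-59,0,47]); o=np.mean(s[:3]-nom); print('origin',m+u*o, 'post y',s[3]-o, s[:3]-o, (P-m)@[u[1],-u[0]])
ex=np.array([u[1],-u[0]]); O=m+u*o
for n,q in dict(peg=(530,5.5),tower=(427.5,-25.3),house=(635.5,-125),jar=(679,129)).items():
    v=np.array(q)-O; print(n,v@ex,v@u)
v=np.array((530,5.5))-O; print('theta',np.arctan2(v@u,v@ex))
E
```

```text
u [0.20150247 0.97948801] 78.37516679014799
origin [546.26829876 -20.38800477] post y 171.9325546772611 [-61.58446652   1.14707162  48.4373949 ] [ 0.45036123 -0.81617796  0.27713099  0.08868575]
peg -21.151100446932194 22.07888778066347
tower -115.34234496992056 -28.74334608612571
house 108.48095666685498 -84.48578633063768
jar 99.90705730003303 173.06952471855737
theta 2.3347361238141136
```

The top view shows the disc at about (267,202) with its slot diagonal, the post at (161,178) and the jar at (180,117). The scene view agrees: peg at (268,170), post at (341,225). The points fit the given geometry, with the disc at about 2.33 rad and the bar at about 10 mm. I'll push the peg towards case −y until the disc reaches π.

```bash
cat >> h.py <<'E'
from scipy.spatial.transform import Rotation as Ro
u=np.array([0.2015,0.9795]); ex=np.array([u[1],-u[0]]); O=np.array([546.2,-19.9])
def W(x,y,z): return np.r_[O+x*ex+y*u,z]
def state():
    o=ctrl.get_obs(); R=Ro.from_rotvec(o['orientation']); p=np.array(o['ee_pos'])
    v=p[:2]-O; print('t',round(float(o['t']),2),'case xyz',np.round([v@ex,v@u,p[2]],1),'F',np.round(o['ft_force'],1),'w',round(float(o['width']),1))
    X=R.as_matrix(); print('yaw err deg (tool x vs u)',np.degrees(np.arctan2(X[1,0],X[0,0])-np.arctan2(u[1],u[0])).round(2),'z',X[:,2].round(3))
    return o,R,p
def plan(x,y,z):
    o,R,p=state(); d=R.inv().apply(W(x,y,z)-p); print('shift tool mm',d.round(1),'norm',(d/150).round(3))
E
python3 -c "
from h import *
plan(-23,48,180)"
```

```text
t 1.0 case xyz [-440.8  526.7  222.7] F [-0.3  0.2 -0.4] w 88.0
yaw err deg (tool x vs u) -9.05 z [-0.  0. -1.]
shift tool mm [-407.   487.8   42.7] norm [-2.713  3.252  0.284]
```

>>> {"fn": "move_arm", "kwargs": {
  "motion": [
    [[-0.14, 0.17, 0], [0, 0, -0.05]],
    [[-0.3, 0.36, 0], [0, 0, -0.1]],
    [[-0.46, 0.55, 0], [0, 0, -0.151]],
    [[-0.63, 0.75, 0], [0, 0, -0.151]],
    [[-0.8, 0.95, 0], [0, 0, -0.151]]
  ],
  "gripper": 0
}}

```text
t: 1.62
ee_pos: [312.1, 421.1, 222.8]
orientation: [-2.434, -1.986, -0.0]
ft_force: [0.7, 0.5, 0.3]
width: 41.4
```

```bash
python3 -c "
from h import *
plan(-23,48,180)"
```

```text
t 1.62 case xyz [-318.2  384.8  222.8] F [0.7 0.5 0.3] w 41.4
yaw err deg (tool x vs u) 0.03 z [ 0.  0. -1.]
shift tool mm [-337.   295.    42.8] norm [-2.246  1.967  0.285]
```

>>> {"fn": "move_arm", "kwargs": {
  "motion": [
    [[-0.2, 0.17, 0], [0, 0, 0]],
    [[-0.4, 0.34, 0], [0, 0, 0]],
    [[-0.6, 0.51, 0], [0, 0, 0]],
    [[-0.8, 0.68, 0], [0, 0, 0]],
    [[-1.0, 0.85, 0], [0, 0, 0]]
  ]
}}

```text
t: 2.25
ee_pos: [406.9, 248.5, 222.9]
orientation: [2.435, 1.985, 0.001]
ft_force: [0.3, 0.4, 0.3]
width: 0.4
```

>>> {"fn": "move_arm", "kwargs": {
  "motion": [
    [[-0.2, 0.17, 0], [0, 0, 0]],
    [[-0.4, 0.34, 0], [0, 0, 0]],
    [[-0.6, 0.51, 0.1], [0, 0, 0]],
    [[-0.8, 0.68, 0.2], [0, 0, 0]],
    [[-0.8, 0.68, 0.2], [0, 0, 0]]
  ]
}}

```text
t: 2.88
ee_pos: [482.3, 109.7, 191.9]
orientation: [-2.438, -1.981, 0.002]
ft_force: [0.1, 0.8, 0.3]
width: 0.4
```

```bash
python3 - <<'E'
from h import *
plan(-23,48,104)
im=snap('wrist','w1.png')
for n in ['disc_centre','peg_top','post_top','guide_top','keeper_top']:
  for c in ['wrist']:
    r=ctrl.pinpoint(c,n)
    for d in r[:2]:
        v=np.array(d['location']); q=v[:2]-O; print(n,v.round(1),'case',(q@ex).round(1),(q@u).round(1),round(d['p'],2))
E
```

```text
t 2.88 case xyz [-88.7 114.1 191.9] F [0.1 0.8 0.3] w 0.4
yaw err deg (tool x vs u) -0.18 z [-0.001 -0.    -1.   ]
shift tool mm [-65.8  66.   87.8] norm [-0.439  0.44   0.585]
disc_centre [540.3 -21.1  87.1] case -5.5 -2.4 0.95
peg_top [534.3   5.6 122.3] case -16.8 22.6 0.66
peg_top [426.5 -27.1  60.9] case -115.8 -31.2 0.46
guide_top [554.6  27.5  93.9] case -1.3 48.1 0.55
keeper_top [535.3 -79.9  99.2] case 1.4 -61.0 0.84
```

View pics/w1.png

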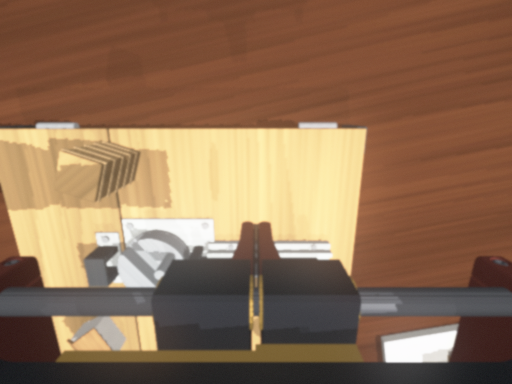

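The wrist view shows the half-moon and slot around (150,255), the keeper at (100,265), the tower at (105,165) and the closed fingers over the bar. The fixed points agree with the fit to about 2–5 mm. Next I'll go behind the peg.

>>> {"fn": "move_arm", "kwargs": {
  "motion": [
    [[-0.2, 0.22, 0], [0, 0, 0]],
    [[-0.41, 0.44, 0], [0, 0, 0]],
    [[-0.41, 0.44, 0.1], [0, 0, 0]],
    [[-0.41, 0.44, 0.3], [0, 0, 0]],
    [[-0.41, 0.44, 0.3], [0, 0, 0]]
  ]
}}

```text
t: 3.8
ee_pos: [531.8, 38.9, 145.7]
orientation: [-2.431, -1.984, 0.006]
ft_force: [-0.1, -0.5, -0.5]
width: 0.5
```

```bash
python3 - <<'E'
from h import *
plan(-23,52,104)
a=snap('scene','s2.png')['pixels'];b=snap('top','t2.png')['pixels']
cv2.imwrite('pics/c2.png',np.hstack([cv2.resize(a[100:260,180:380],(400,320),interpolation=3),cv2.resize(b[120:280,160:360],(400,320),interpolation=3)])[:,:,::-1])
E
```

```text
t 3.8 case xyz [-25.9  54.7 145.7] F [-0.1 -0.5 -0.5] w 0.5
yaw err deg (tool x vs u) 0.07 z [-0.005 -0.    -1.   ]
shift tool mm [-2.7  3.2 41.7] norm [-0.018  0.021  0.278]
```

View pics/c2.png

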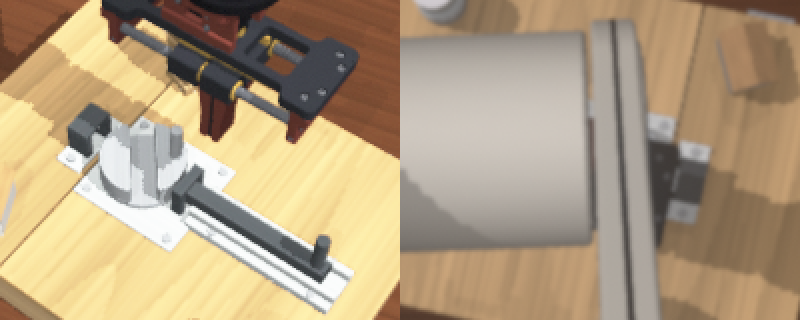

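The scene crop shows the closed fingertips at (213,135), just behind and clear of the peg at (176,135). The top view is blocked by the arm. I'll go down and approach.

>>> {"fn": "move_arm", "kwargs": {
  "motion": [
    [[-0.01, 0.02, 0.14], [0, 0, 0]],
    [[-0.01, 0.02, 0.28], [0, 0, 0]],
    [[-0.04, 0.02, 0.28], [0, 0, 0]],
    [[-0.07, 0.02, 0.28], [0, 0, 0]],
    [[-0.07, 0.02, 0.28], [0, 0, 0]]
  ]
}}

```text
t: 4.53
ee_pos: [535.7, 26.9, 106.9]
orientation: [2.434, 1.984, 0.002]
ft_force: [0.3, -0.0, -0.8]
width: 0.6
```

```bash
cat >> h.py <<'E'
def look(f):
    a=snap('scene','_s.png')['pixels']
    cv2.imwrite('pics/'+f,cv2.resize(a[120:260,190:370],(720,560),interpolation=3)[:,:,::-1])
    for n in ['peg_top','post_top','disc_centre']:
        for d in ctrl.pinpoint('scene',n)[:2]:
            v=np.array(d['location']); q=v[:2]-O; print(n,'case',(q@ex).round(1),(q@u).round(1),v[2].round(1),round(d['p'],2))
E
python3 - <<'E'
from h import *
plan(-23,19,104)
look('s3.png')
E
```

```text
t 4.53 case xyz [-19.7  43.7 106.9] F [ 0.3 -0.  -0.8] w 0.6
yaw err deg (tool x vs u) -0.01 z [ 0.002  0.    -1.   ]
shift tool mm [-24.7  -3.3   2.8] norm [-0.165 -0.022  0.019]
peg_top case -20.4 22.4 127.6 0.72
peg_top case 0.5 -61.0 95.1 0.4
post_top case 3.4 169.0 123.8 0.84
disc_centre case -1.9 2.6 90.7 0.84
disc_centre case -2.1 -0.8 2.7 0.63
```

View pics/s3.png

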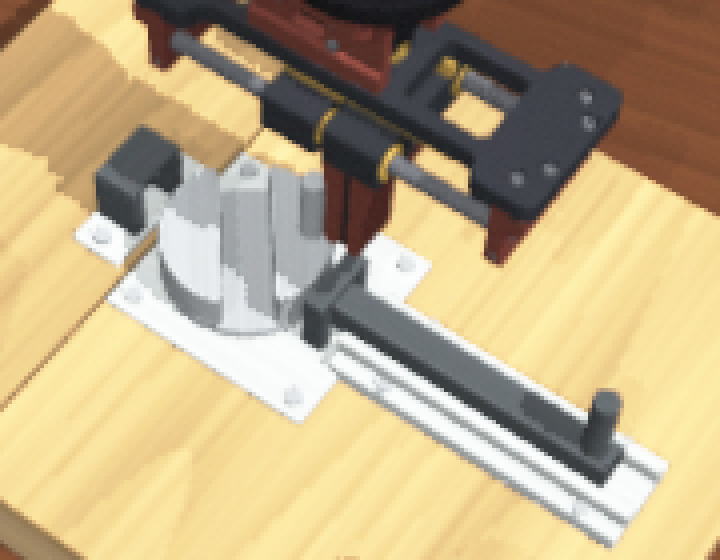

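The fingertip at (345,235) is right beside the peg at (313,200). I'll push slowly.

>>> {"fn": "move_arm", "kwargs": {
  "motion": [
    [[-0.02, -0.01, 0.01], [0, 0, 0]],
    [[-0.04, -0.02, 0.01], [0, 0, 0]],
    [[-0.06, -0.03, 0.01], [0, 0, 0]],
    [[-0.075, -0.03, 0.01], [0, 0, 0]],
    [[-0.09, -0.03, 0.01], [0, 0, 0]]
  ]
}}

```text
t: 5.35
ee_pos: [525.6, 17.2, 103.9]
orientation: [-2.432, -1.98, 0.002]
ft_force: [-7.3, 17.1, 5.2]
width: 0.8
```

```bash
python3 - <<'E'
from h import *
plan(-25,19,104)
look('s4.png')
E
```

```text
t 5.35 case xyz [-27.7  32.2 103.9] F [-7.3 17.1  5.2] w 0.8
yaw err deg (tool x vs u) -0.08 z [-0.005  0.004 -1.   ]
shift tool mm [-13.2   2.7  -0.1] norm [-0.088  0.018 -0.001]
peg_top case -24.2 16.5 124.1 0.69
post_top case 0.7 168.3 122.9 0.68
post_top case 0.2 47.2 97.7 0.32
disc_centre case -0.3 0.1 92.4 0.58
disc_centre case -3.0 0.1 2.2 0.37
```

View pics/s4.png

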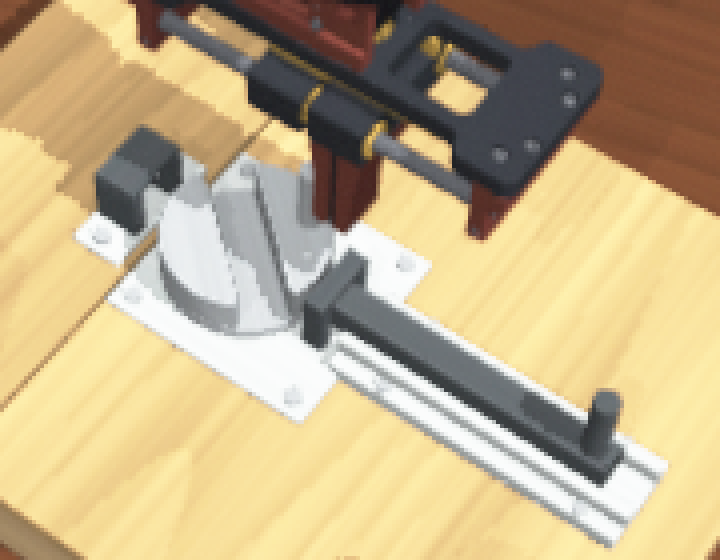

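```bash
python3 - <<'E'
from h import *
plan(-25,19,104)
E
```

```text
t 5.55 case xyz [-27.1  31.4 103.8] F [-3.7  9.5  1.7] w 0.3
yaw err deg (tool x vs u) -0.03 z [-0.004  0.002 -1.   ]
shift tool mm [-12.4   2.1  -0.2] norm [-0.083  0.014 -0.002]
```

>>> {"fn": "move_arm", "kwargs": {
  "motion": [
    [[-0.014, -0.005, 0], [0, 0, 0]],
    [[-0.028, -0.01, 0], [0, 0, 0]],
    [[-0.042, -0.015, 0], [0, 0, 0]],
    [[-0.055, -0.018, 0], [0, 0, 0]],
    [[-0.055, -0.018, 0], [0, 0, 0]]
  ]
}}

```text
t: 6.18
ee_pos: [523.2, 7.3, 104.0]
orientation: [-2.434, -1.985, 0.001]
ft_force: [-0.5, 3.2, -1.1]
width: 0.7
```

```bash
python3 - <<'E'
from h import *
look('s5.png')
plan(-28,19,104)
E
```

```text
peg_top case -31.9 6.3 128.7 0.83
post_top case -0.7 168.9 123.5 0.83
disc_centre case 1.0 0.0 91.9 0.73
t 6.38 case xyz [-27.5  22.  104.2] F [-1.6  2.   0.2] w 0.5
yaw err deg (tool x vs u) 0.01 z [ 0.  0. -1.]
shift tool mm [-3.  -0.5  0.2] norm [-0.02  -0.004  0.001]
```

View pics/s5.png

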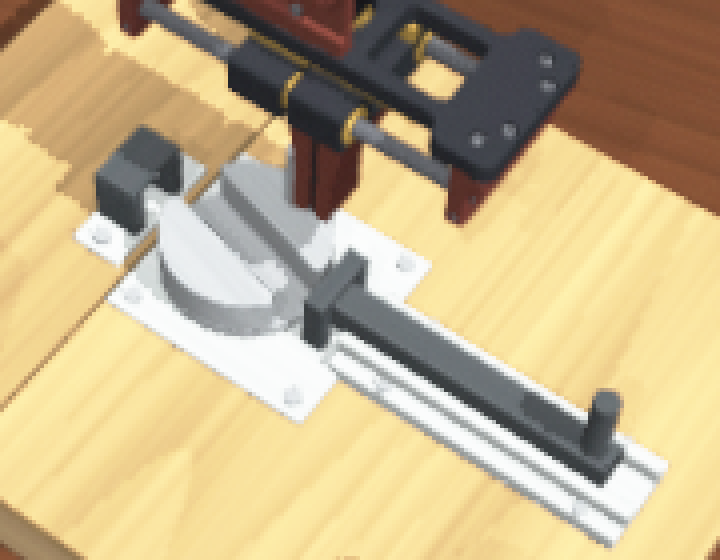

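```bash
cat >> h.py <<'E'
def unproj(im,uv,z):
    K,R,t=im['camera_matrix'],im['R'],np.ravel(im['t']); d=R.T@np.linalg.solve(K,[*uv,1]); c=-R.T@t
    X=c+d*(z-c[2])/d[2]; q=X[:2]-O; return np.array([q@ex,q@u])
E
python3 - <<'E'
from h import *
im=snap('scene','_s.png')
for n,z,pts in [('upper',90,[(222,172),(325,280)]),('lower',90,[(165,198),(275,303)]),('bartop near edge',88,[(335,325),(603,470)]),('bar far',88,[(368,292),(620,452)])]:
    a,b=[unproj(im,(x/4+190,y/4+120),z) for x,y in pts]; d=b-a
    print(n,a.round(1),b.round(1),'angle from +y (ccw pos)',np.arctan2(-d[0],d[1]).round(3))
E
```

```text
upper [-17.4 -24.6] [ 2.  43.9] angle from +y (ccw pos) -0.276
lower [  8.3 -36. ] [23.7 33.8] angle from +y (ccw pos) -0.217
bartop near edge [16.7 59.4] [  9.2 183.2] angle from +y (ccw pos) 0.06
bar far [-4.9 61.2] [ -1.7 184.5] angle from +y (ccw pos) -0.025
```

The slot is still about 0.2 rad short: peg at y≈6 mm by the network, and the slot edges agree. About 6 mm more to go.

>>> {"fn": "move_arm", "kwargs": {
  "motion": [
    [[-0.01, -0.002, 0], [0, 0, 0]],
    [[-0.02, -0.005, 0], [0, 0, 0]],
    [[-0.03, -0.005, 0], [0, 0, 0]],
    [[-0.036, -0.005, 0], [0, 0, 0]],
    [[-0.036, -0.005, 0], [0, 0, 0]]
  ]
}}

```text
t: 7.05
ee_pos: [522.1, 1.8, 104.3]
orientation: [2.434, 1.985, 0.0]
ft_force: [-0.2, 1.3, -1.0]
width: 0.4
```

```bash
python3 - <<'E'
from h import *
look('s6.png')
plan(-28,17,104)
E
```

```text
peg_top case -30.2 1.5 127.2 0.66
peg_top case 3.5 167.6 126.2 0.32
post_top case 3.4 171.4 125.0 0.7
post_top case -1.2 -61.1 94.8 0.63
disc_centre case -0.8 3.1 93.4 0.92
t 7.25 case xyz [-27.9  16.5 104.3] F [ 0.1 -0.1 -0.7] w 0.4
yaw err deg (tool x vs u) 0.02 z [ 0.001 -0.    -1.   ]
shift tool mm [ 0.5 -0.1  0.3] norm [ 0.003 -0.001  0.002]
```

View pics/s6.png

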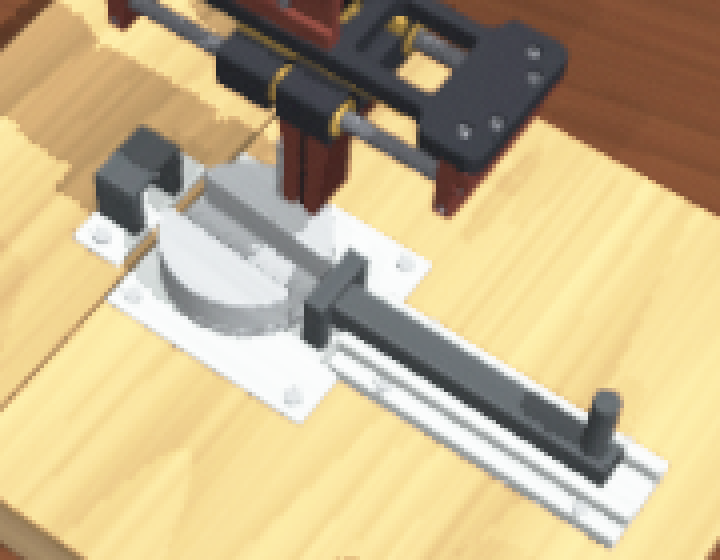

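The slot is now close to the bar's line: its edge runs from (208,182) to (335,270). I'll back off, rise and go behind the post, then re-measure from there.

>>> {"fn": "move_arm", "kwargs": {
  "motion": [
    [[0.05, 0, 0], [0, 0, 0]],
    [[0.1, 0, -0.1], [0, 0, 0]],
    [[0.15, 0, -0.3], [0, 0, 0]],
    [[0.4, 0.0, -0.4], [0, 0, 0]],
    [[0.7, 0.05, -0.4], [0, 0, 0]]
  ]
}}

```text
t: 7.88
ee_pos: [551.6, 104.7, 167.0]
orientation: [2.434, 1.983, 0.005]
ft_force: [1.3, -0.6, -0.3]
width: 0.6
```

>>> {"fn": "move_arm", "kwargs": {
  "motion": [
    [[0.3, 0.05, 0], [0, 0, 0]],
    [[0.6, 0.1, 0], [0, 0, 0]],
    [[0.67, 0.14, 0], [0, 0, 0]],
    [[0.67, 0.14, 0], [0, 0, 0]],
    [[0.67, 0.14, 0], [0, 0, 0]]
  ]
}}

```text
t: 8.5
ee_pos: [590.5, 196.6, 164.2]
orientation: [-2.435, -1.984, 0.001]
ft_force: [0.3, -0.7, 0.4]
width: 0.7
```

```bash
python3 - <<'E'
from h import *
look('s7.png')
b=snap('top','_t.png')['pixels']; cv2.imwrite('pics/t7.png',cv2.resize(b[140:260,140:330],(760,480),interpolation=3)[:,:,::-1])
for c in ['top','wrist']:
  if c=='wrist': snap('wrist','w7.png')
  for n in ['peg_top','post_top','disc_centre','guide_top']:
    for d in ctrl.pinpoint(c,n)[:1]:
        v=np.array(d['location']); q=v[:2]-O; print(c,n,'case',(q@ex).round(1),(q@u).round(1),v[2].round(1),round(d['p'],2))
plan(0,206,104)
E
```

```text
peg_top case -31.4 1.9 125.6 0.65
post_top case -0.5 1.4 93.2 0.65
post_top case 2.1 170.4 122.5 0.58
disc_centre case -2.5 0.4 93.1 0.62
top peg_top case -30.6 0.2 125.6 0.77
top post_top case -0.2 171.0 125.3 0.58
top disc_centre case 0.7 -2.3 86.8 0.79
top guide_top case -1.2 48.7 95.5 0.58
wrist post_top case 0.1 174.6 127.3 0.89
wrist disc_centre case -5.5 -0.5 85.9 0.57
wrist guide_top case -1.4 46.9 94.2 0.79
t 9.2 case xyz [2.000e-01 2.222e+02 1.642e+02] F [-0.1 -0.5  0.4] w 0.3
yaw err deg (tool x vs u) 0.01 z [-0. -0. -1.]
shift tool mm [-16.2  -0.2  60.2] norm [-0.108 -0.001  0.401]
```

View pics/s7.png

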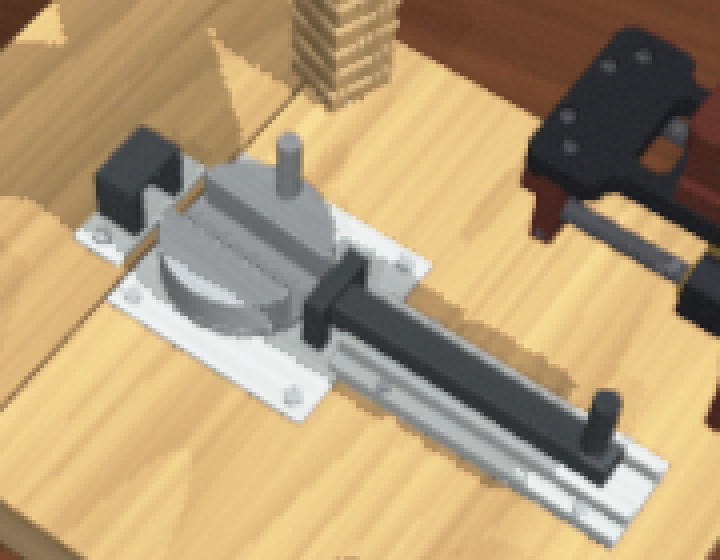

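View pics/t7.png

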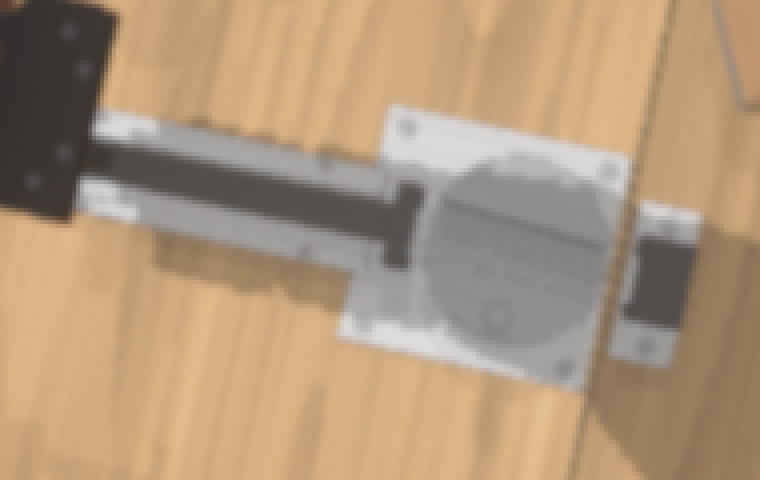

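View pics/w7.png

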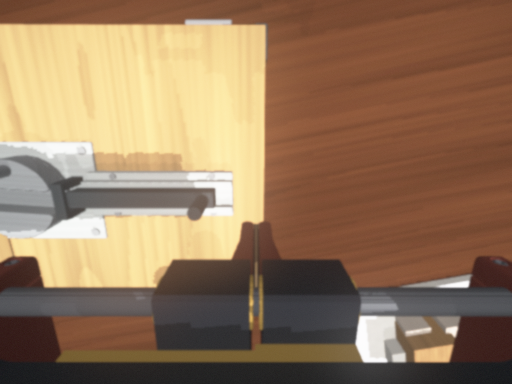

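```bash
python3 - <<'E'
from h import *
im=ctrl.get_image('top')
for n,z,pts in [('slot up',90,[(445,200),(605,247)]),('slot lo',90,[(455,255),(590,300)]),('bar up',88,[(110,143),(395,203)]),('bar lo',88,[(110,178),(380,237)]),('keeper',95,[(640,237),(695,243)])]:
    a,b=[unproj(im,(x/4+140,y/4+140),z) for x,y in pts]; d=a-b
    print(n,a.round(1),b.round(1),np.arctan2(-d[0],d[1]).round(3))
ims=ctrl.get_image('scene')
for n,z,pts in [('up',90,[(208,182),(335,268)]),('lo',90,[(162,218),(290,297)]),('bar far',88,[(368,290),(622,452)])]:
    a,b=[unproj(ims,(x/4+190,y/4+120),z) for x,y in pts]; d=b-a
    print(n,a.round(1),b.round(1),np.arctan2(-d[0],d[1]).round(3))
b=im['pixels'][170:235,225:320]; cv2.imwrite('pics/t8.png',cv2.resize(b,(760,520),interpolation=2)[:,:,::-1])
E
```

```text
slot up [10.5 31.6] [  5.8 -34.9] -0.07
slot lo [-10.2  23. ] [-16.2 -33.5] -0.105
bar up [  4.2 169.2] [ 5.2 51.1] 0.008
bar lo [ -9.6 165.9] [-9.5 54. ] 0.001
keeper [ 12.4 -47.4] [ 14.7 -69.1] 0.107
up [ -9.5 -26.3] [-5.4 43.8] -0.058
lo [ 17.4 -30.6] [17.6 37.1] -0.002
bar far [-5.7 60.6] [ -2.2 185.1] -0.028
```

View pics/t8.png

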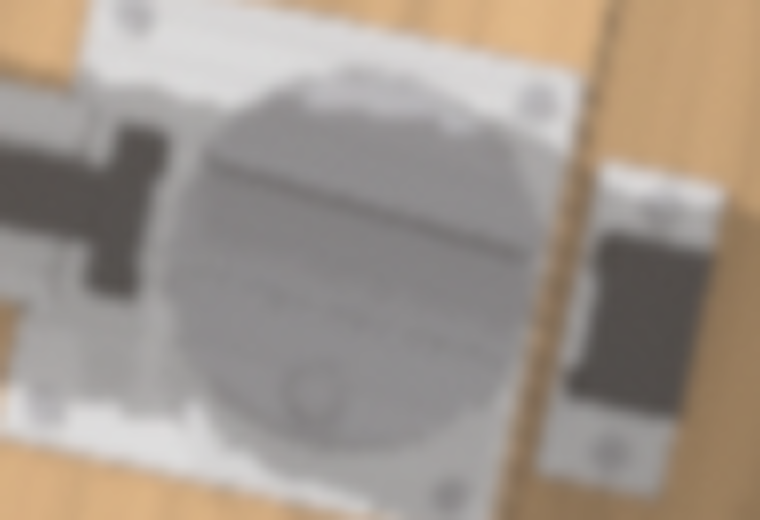

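The disc sits about 0.06–0.1 rad short of π. That's inside the self-aligning band, but there's plenty of time, so I'll give the peg another 1.7 mm first.

>>> {"fn": "move_arm", "kwargs": {
  "motion": [
    [[-0.25, -0.04, 0], [0, 0, 0]],
    [[-0.55, -0.08, 0], [0, 0, 0]],
    [[-0.85, -0.14, 0], [0, 0, 0]],
    [[-1.0, -0.187, 0], [0, 0, 0]],
    [[-1.0, -0.187, 0], [0, 0, 0]]
  ]
}}

```text
t: 9.93
ee_pos: [533.1, 55.6, 164.3]
orientation: [-2.437, -1.983, -0.0]
ft_force: [-0.6, -0.4, 0.2]
width: 0.6
```

>>> {"fn": "move_arm", "kwargs": {
  "motion": [
    [[-0.15, 0, 0], [0, 0, 0]],
    [[-0.24, 0, 0], [0, 0, 0]],
    [[-0.24, 0, 0.0], [0, 0, 0]],
    [[-0.24, 0, 0.0], [0, 0, 0]],
    [[-0.24, 0, 0.0], [0, 0, 0]]
  ]
}}

```text
t: 10.55
ee_pos: [526.4, 21.7, 164.2]
orientation: [-2.434, -1.986, -0.0]
ft_force: [-0.1, -0.1, 0.3]
width: 0.1
```

```bash
python3 - <<'E'
from h import *
plan(-28,30,104)
E
```

```text
t 10.55 case xyz [-27.7  36.7 164.2] F [-0.1 -0.1  0.3] w 0.1
yaw err deg (tool x vs u) 0.04 z [ 0.  0. -1.]
shift tool mm [-6.8 -0.3 60.2] norm [-0.045 -0.002  0.401]
```

>>> {"fn": "move_arm", "kwargs": {
  "motion": [
    [[0, 0, 0.15], [0, 0, 0]],
    [[0, 0, 0.3], [0, 0, 0]],
    [[0, 0, 0.4], [0, 0, 0]],
    [[-0.04, 0, 0.4], [0, 0, 0]],
    [[-0.08, 0, 0.4], [0, 0, 0]]
  ]
}}

```text
t: 11.18
ee_pos: [524.2, 9.0, 104.7]
orientation: [2.434, 1.985, 0.001]
ft_force: [0.2, 0.5, 0.7]
width: 0.5
```

>>> {"fn": "move_arm", "kwargs": {
  "motion": [
    [[-0.02, 0, 0], [0, 0, 0]],
    [[-0.04, 0, 0], [0, 0, 0]],
    [[-0.055, 0, 0], [0, 0, 0]],
    [[-0.066, 0, 0], [0, 0, 0]],
    [[-0.066, 0, 0], [0, 0, 0]]
  ]
}}

```text
t: 11.8
ee_pos: [521.9, -0.3, 104.3]
orientation: [2.435, 1.985, 0.0]
ft_force: [-0.4, 1.8, 1.5]
width: 0.3
```

```bash
python3 - <<'E'
from h import *
look('s9.png')
plan(-28,14.8,104)
E
```

```text
post_top case 3.2 170.4 122.1 0.82
disc_centre case -0.4 2.4 92.9 0.81
t 12.0 case xyz [-27.7  14.3 104.2] F [0.1 1.6 0.1] w 0.4
yaw err deg (tool x vs u) 0.02 z [ 0. -0. -1.]
shift tool mm [ 0.5 -0.3  0.2] norm [ 0.003 -0.002  0.001]
```

View pics/s9.png

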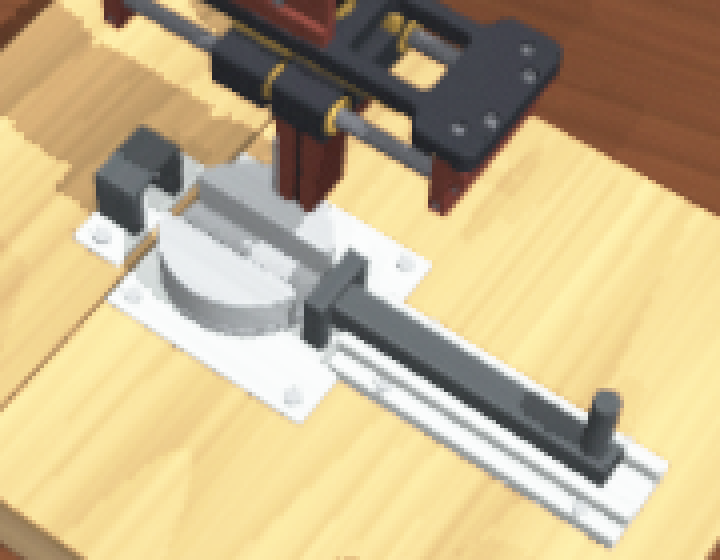

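Contact is confirmed at about 1.6 N, and the disc has turned a little further: the slot's far edge now starts at (200,183). I'll retreat, rise and go behind the post again.

>>> {"fn": "move_arm", "kwargs": {
  "motion": [
    [[0.05, 0, 0], [0, 0, 0]],
    [[0.1, 0, -0.1], [0, 0, 0]],
    [[0.15, 0, -0.3], [0, 0, 0]],
    [[0.4, 0.05, -0.4], [0, 0, 0]],
    [[0.7, 0.1, -0.4], [0, 0, 0]]
  ]
}}

```text
t: 12.62
ee_pos: [559.3, 100.6, 167.0]
orientation: [2.434, 1.983, 0.005]
ft_force: [1.6, 0.3, -0.5]
width: 0.2
```

>>> {"fn": "move_arm", "kwargs": {
  "motion": [
    [[0.3, 0.05, 0], [0, 0, 0]],
    [[0.6, 0.09, 0], [0, 0, 0]],
    [[0.67, 0.09, 0], [0, 0, 0]],
    [[0.67, 0.09, 0], [0, 0, 0]],
    [[0.67, 0.09, 0], [0, 0, 0]]
  ]
}}

```text
t: 13.25
ee_pos: [590.5, 194.2, 164.3]
orientation: [-2.435, -1.985, 0.001]
ft_force: [-0.1, -0.8, -0.8]
width: 0.3
```

```bash
python3 - <<'E'
from h import *
look('s10.png')
b=ctrl.get_image('top')['pixels'][170:235,225:320]; cv2.imwrite('pics/t10.png',cv2.resize(b,(760,520),interpolation=2)[:,:,::-1])
plan(0,200,104)
E
```

```text
peg_top case -29.1 -1.2 125.4 0.89
post_top case 2.8 171.1 122.1 0.74
disc_centre case -0.9 0.4 90.9 0.96
t 13.5 case xyz [  0.8 218.9 164.3] F [-0.6 -0.3 -0.2] w 0.4
yaw err deg (tool x vs u) -0.05 z [-0. -0. -1.]
shift tool mm [-18.9  -0.7  60.3] norm [-0.126 -0.005  0.402]
```

View pics/t10.png

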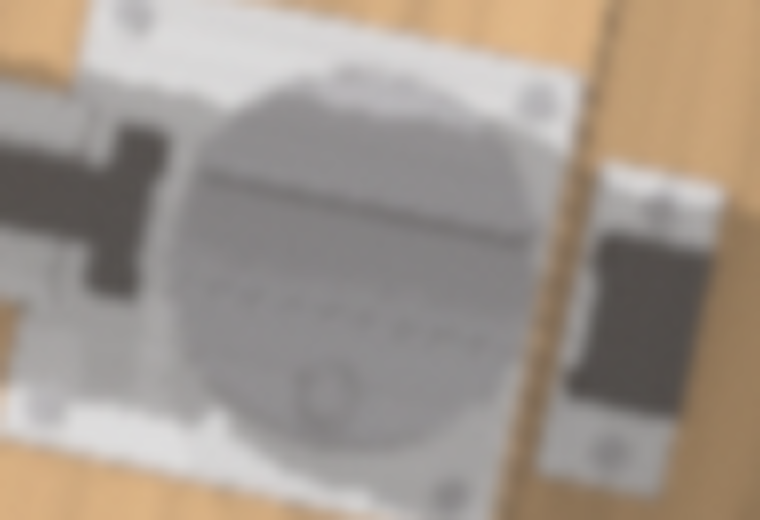

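The slot edge now runs (205,175)→(520,242), or 12.0°, against a case axis of 11.6°, so it's lined up. Next, down behind the post.

>>> {"fn": "move_arm", "kwargs": {
  "motion": [
    [[-0.05, -0.005, 0.1], [0, 0, 0]],
    [[-0.07, -0.005, 0.25], [0, 0, 0]],
    [[-0.07, -0.005, 0.4], [0, 0, 0]],
    [[-0.07, -0.005, 0.41], [0, 0, 0]],
    [[-0.07, -0.005, 0.41], [0, 0, 0]]
  ]
}}

```text
t: 14.12
ee_pos: [588.2, 184.8, 102.6]
orientation: [-2.435, -1.985, 0.001]
ft_force: [-0.8, 0.1, 0.3]
width: 0.3
```

>>> {"fn": "move_arm", "kwargs": {
  "motion": [
    [[-0.05, 0, 0], [0, 0, 0]],
    [[-0.1, 0, 0], [0, 0, 0]],
    [[-0.15, 0, 0], [0, 0, 0]],
    [[-0.2, 0, 0], [0, 0, 0]],
    [[-0.25, 0, 0], [0, 0, 0]]
  ]
}}

```text
t: 14.75
ee_pos: [580.9, 148.0, 103.0]
orientation: [2.435, 1.985, 0.001]
ft_force: [0.4, 2.0, 0.4]
width: 0.7
```

```bash
python3 - <<'E'
from h import *
look('s11.png')
plan(0,78,103)
E
```

```text
peg_top case -31.1 -0.8 128.1 0.72
post_top case 3.1 154.9 122.4 0.66
disc_centre case -1.2 3.2 92.0 0.6
t 14.95 case xyz [ -0.2 171.4 102.6] F [ 0.3  0.7 -0.1] w 0.6
yaw err deg (tool x vs u) -0.01 z [-0. -0. -1.]
shift tool mm [-93.4   0.2  -0.4] norm [-0.623  0.001 -0.003]
```

View pics/s11.png

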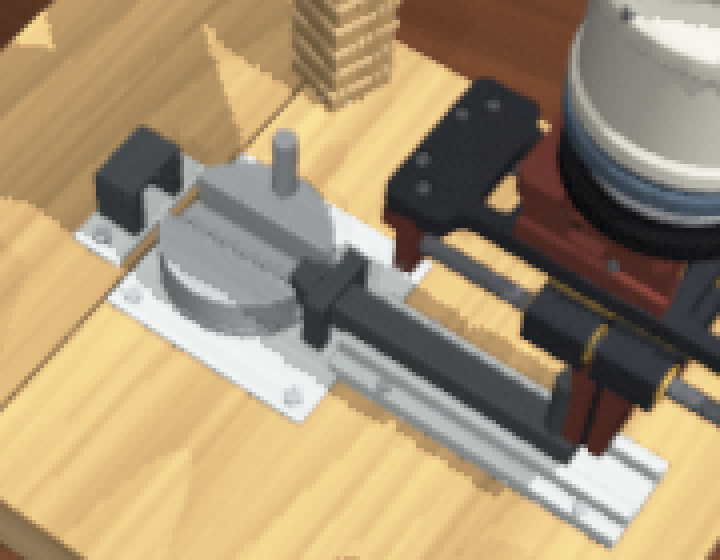

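The nose has entered the slot and the post is at y≈155, at about 1 N. I'll continue.

>>> {"fn": "move_arm", "kwargs": {
  "motion": [
    [[-0.06, 0, 0], [0, 0, 0]],
    [[-0.12, 0, 0], [0, 0, 0]],
    [[-0.18, 0, 0], [0, 0, 0]],
    [[-0.24, 0, 0], [0, 0, 0]],
    [[-0.3, 0, 0], [0, 0, 0]]
  ]
}}

```text
t: 15.58
ee_pos: [571.5, 103.6, 102.7]
orientation: [-2.435, -1.985, 0.0]
ft_force: [0.7, 1.2, -1.4]
width: 0.3
```

>>> {"fn": "move_arm", "kwargs": {
  "motion": [
    [[-0.06, 0, 0], [0, 0, 0]],
    [[-0.12, 0, 0], [0, 0, 0]],
    [[-0.18, 0, 0], [0, 0, 0]],
    [[-0.23, 0, 0], [0, 0, 0]],
    [[-0.26, 0, 0], [0, 0, 0]]
  ]
}}

```text
t: 16.2
ee_pos: [563.6, 65.6, 102.7]
orientation: [-2.435, -1.985, 0.0]
ft_force: [-0.1, 1.6, -1.0]
width: 0.7
```

```bash
python3 - <<'E'
from h import *
look('s12.png')
plan(0,78,103)
E
```

```text
peg_top case -29.8 -0.1 126.4 0.77
post_top case -0.4 71.5 125.0 0.71
disc_centre case -0.7 -1.6 93.4 0.72
t 16.4 case xyz [ -0.   87.6 102.7] F [ 0.1  0.1 -0.2] w 0.6
yaw err deg (tool x vs u) 0.01 z [ 0. -0. -1.]
shift tool mm [-9.6  0.  -0.3] norm [-0.064  0.    -0.002]
```

View pics/s12.png

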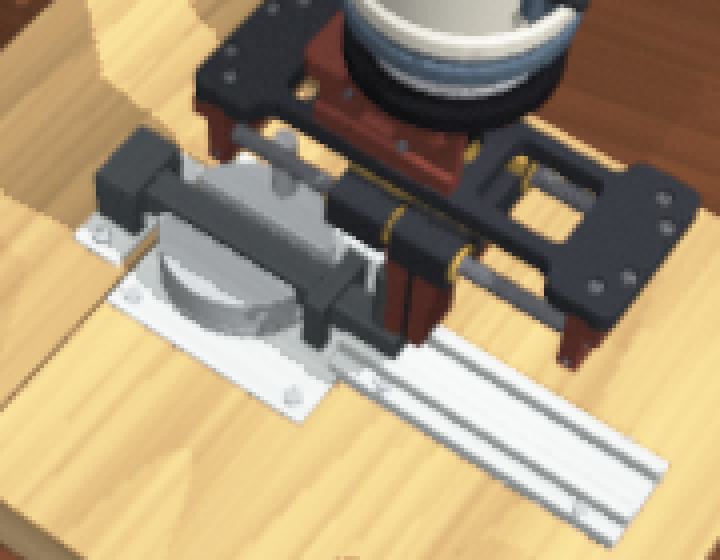

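The bar is through the slot and the nose is at the keeper, with about 9 mm left. I'll finish slowly and watch the force.

>>> {"fn": "move_arm", "kwargs": {
  "motion": [
    [[-0.015, 0, 0], [0, 0, 0]],
    [[-0.03, 0, 0], [0, 0, 0]],
    [[-0.042, 0, 0], [0, 0, 0]],
    [[-0.053, 0, 0], [0, 0, 0]],
    [[-0.06, 0, 0], [0, 0, 0]]
  ]
}}

```text
t: 17.02
ee_pos: [562.0, 57.2, 102.7]
orientation: [2.435, 1.985, 0.0]
ft_force: [1.0, 1.2, -0.0]
width: 0.3
```

>>> {"fn": "move_arm", "kwargs": {
  "motion": [
    [[-0.003, 0, 0], [0, 0, 0]],
    [[-0.006, 0, 0], [0, 0, 0]],
    [[-0.009, 0, 0], [0, 0, 0]],
    [[-0.009, 0, 0], [0, 0, 0]],
    [[-0.009, 0, 0], [0, 0, 0]]
  ]
}}

```text
t: 17.65
ee_pos: [561.7, 55.9, 102.7]
orientation: [2.435, 1.985, -0.0]
ft_force: [0.2, -0.4, -0.5]
width: 0.2
```

```bash
python3 - <<'E'
from h import *
look('s13.png')
plan(0,76,103)
E
```

```text
peg_top case -30.0 -0.9 127.1 0.61
post_top case 1.1 61.0 123.1 0.86
disc_centre case -2.4 1.3 91.8 0.96
t 17.85 case xyz [-1.000e-01  7.740e+01  1.027e+02] F [0.1 0.8 0.7] w 0.4
yaw err deg (tool x vs u) 0.01 z [-0. -0. -1.]
shift tool mm [-1.4  0.1 -0.3] norm [-0.009  0.001 -0.002]
```

No stop felt yet, so I'll go on in small steps.

>>> {"fn": "move_arm", "kwargs": {
  "motion": [
    [[-0.004, 0, 0], [0, 0, 0]],
    [[-0.008, 0, 0], [0, 0, 0]],
    [[-0.012, 0, 0], [0, 0, 0]],
    [[-0.012, 0, 0], [0, 0, 0]],
    [[-0.012, 0, 0], [0, 0, 0]]
  ]
}}

```text
t: 18.48
ee_pos: [561.6, 55.2, 102.7]
orientation: [-2.435, -1.984, -0.002]
ft_force: [1.1, 7.8, 0.1]
width: 0.4
```

```bash
python3 - <<'E'
from h import *
state()
E
```

```text
t 18.48 case xyz [ -0.   76.7 102.7] F [1.1 7.8 0.1] w 0.4
yaw err deg (tool x vs u) -0.01 z [ 0.001  0.002 -1.   ]
```

>>> {"fn": "move_arm", "kwargs": {
  "motion": [
    [[-0.004, 0, 0], [0, 0, 0]],
    [[-0.006, 0, 0], [0, 0, 0]],
    [[-0.006, 0, 0], [0, 0, 0]],
    [[-0.006, 0, 0], [0, 0, 0]],
    [[-0.006, 0, 0], [0, 0, 0]]
  ]
}}

```text
t: 19.1
ee_pos: [561.6, 55.1, 102.7]
orientation: [-2.434, -1.984, -0.004]
ft_force: [1.3, 11.8, -1.1]
width: 1.0
```

>>> {"fn": "move_arm", "kwargs": {
  "motion": [
    [[0.02, 0, 0], [0, 0, 0]],
    [[0.08, 0, 0], [0, 0, 0]],
    [[0.2, 0, -0.05], [0, 0, 0]],
    [[0.35, 0, -0.25], [0, 0, 0]],
    [[0.6, 0, -0.5], [0, 0, 0]]
  ]
}}

```text
t: 19.73
ee_pos: [578.9, 142.3, 178.3]
orientation: [-2.435, -1.984, 0.003]
ft_force: [0.6, 0.2, -0.1]
width: -0.1
```

>>> {"fn": "move_arm", "kwargs": {
  "motion": [
    [[0.3, 0, -0.1], [0, 0, 0]],
    [[0.6, 0, -0.2], [0, 0, 0]],
    [[0.8, 0, -0.2], [0, 0, 0]],
    [[0.9, 0, -0.2], [0, 0, 0]],
    [[0.9, 0, -0.2], [0, 0, 0]]
  ]
}}

```text
t: 20.35
ee_pos: [606.1, 274.4, 207.4]
orientation: [-2.433, -1.987, 0.001]
ft_force: [0.7, 0.4, 0.1]
width: 0.7
```

```bash
python3 - <<'E'
from h import *
state()
look('s14.png')
b=snap('top','t14.png')['pixels']
for n in ['post_top','peg_top','tower','house','jar']:
    for c in ['top','scene']:
      for d in ctrl.pinpoint(c,n)[:1]:
        v=np.array(d['location']); q=v[:2]-O; print(c,n,v.round(1),'case',(q@ex).round(1),(q@u).round(1),round(d['p'],2))
E
```

```text
t 20.35 case xyz [ -0.6 300.4 207.4] F [0.7 0.4 0.1] w 0.7
yaw err deg (tool x vs u) 0.09 z [-0.001 -0.    -1.   ]
peg_top case -33.4 0.2 127.8 0.6
post_top case 4.5 59.4 124.5 0.92
disc_centre case -4.1 -0.5 93.6 0.87
top post_top [555.9  35.  125.7] case -1.6 55.7 0.97
scene post_top [562.6  37.4 124.5] case 4.5 59.4 0.92
top peg_top [516.9 -20.6 123.8] case -28.6 -6.6 0.74
scene peg_top [513.5 -13.  127.8] case -33.4 0.2 0.6
top tower [429.5 -24.7  54.7] case -113.3 -28.2 0.91
scene tower [427.5 -26.3  62.4] case -115.0 -30.2 0.61
top house [ 634.  -119.1   57.6] case 106.0 -79.5 0.89
scene house [ 633.2 -127.1   61.5] case 106.8 -87.5 0.94
top jar [683.  126.6  61.6] case 104.5 171.1 0.93
scene jar [681.1 128.4  60. ] case 102.3 172.4 0.84
```

View pics/s14.png

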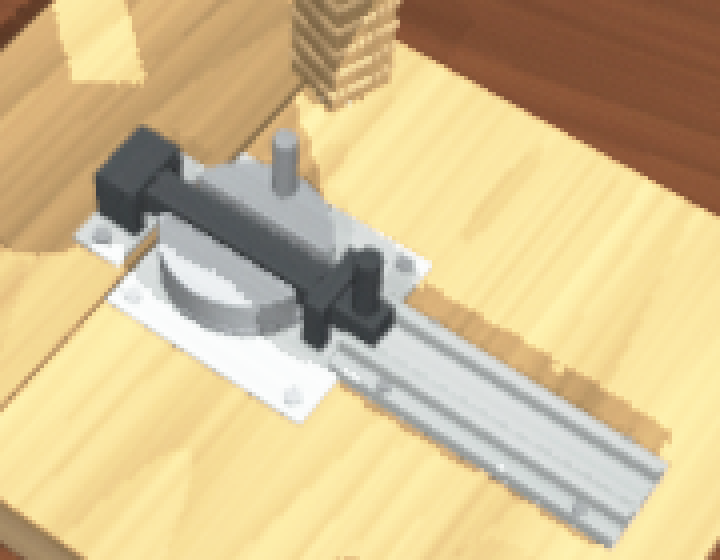

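View pics/t14.png

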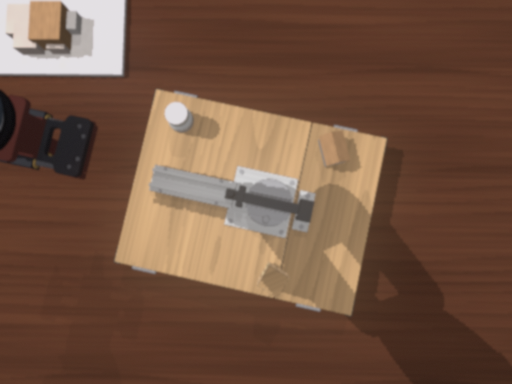

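The post stands at the guide (367,270 in the scene crop), the bar runs through the slot into the keeper, and the disc is flat on its base. In the top view, jar (180,117), house (330,150) and tower (273,277) are where they were, and the arm is clear.

```bash
python3 -c "
from workcell import ctrl
print(ctrl.close_job())"
```

```text
the job is handed in; nothing more can be done
None
```

The case is locked: the bar is through the slot and home in the keeper, and I've handed the job in (about 20 s of the 51 s used).

**What I did**
- **Disc:** I turned it counter-clockwise by its peg with the closed fingertip, from about 2.33 rad to about π. The first push stopped 0.06–0.1 rad short, so I corrected it before touching the bar. The slot then matched the case axis to about 0.4° in the top view.
- **Bar:** I pushed it by its post through the slot at about 1–2 N, until the tool stopped moving and the force rose to 12 N. I took that as the home stop.
- **Clear:** The arm ended well behind the case, touching nothing.

**Last checks**
- **Post:** it reads at case y ≈ 56 mm from the top camera and 59 mm from the scene camera, against 62 mm expected.
- **Peg:** the two cameras disagreed on y (-6.6 mm top, 0.2 mm scene), but the pictures show the bar lying straight through the slot.
- **Disc:** it looks flat on its base; I had no direct reading of its lift.
- **Tower, house and jar:** all within about 6 mm of their first readings, which is about as close as the networks measure, and unmoved in the pictures.

The highest force I saw was about 19 N, briefly, while turning the disc, well under the 120 N wrist limit.

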